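# Pack the bead press

## Task

Raise the press lever right up out of the way, then lay spare steel packing plates flat on the plate already on the anvil, squarely on top of one another, adding plates only until the lowered foot bears on the stack instead of stopping short above it. Finish holding the lever knob, pressing the foot firmly down on the stack: do not let go. Leave everything else on the bench where it is.

Things in the scene. Friction and masses are not known exactly. Their poses are not given: they have to be found in the camera images.
- press: Cast-iron bead press fixed to the bench: base 200 x 110 x 20 mm, an anvil block 80 x 75 mm whose top is 60 mm above the bench, and behind it a head on a post with a pivot lever. Origin on the bench under the anvil's centre; own x points from the anvil to the post (100 mm), y along the lever's hinge, z up.
- anvil_top (a point): Centre of the anvil's top face, 60 mm above the bench; axes as the press. The stack goes here, centred under the foot, long sides along the press's x.
- press_head (a joint): Height setting (m) of the head on its post, 0 to 0.016, locked. With the lever fully down on its stop, the foot's lowest point is 12 mm plus this value above the anvil top: that is the gap to be filled (one 10 mm plate is in it already).
- press_lever (a joint): Lever angle (rad): 0 fully down on its stop (lever level, pointing to the press's -x), grows as the knob is raised, 1.57 upright, 2.0 leaning back on its rear stop. It stays put when left past about 1.7 and falls slowly when left lower. When the foot bears on a stack the angle stays above 0 by about 0.01 rad for each mm by which the stack is higher than the gap.
- lever_hinge (a point): The lever's hinge axis (along the press's y), 100 mm behind the anvil centre, 102 mm above the bench plus the head setting.
- lever_knob (a point): Centre of the black ball knob, 28 mm across, at the lever's end, 165 mm from the hinge. The arm behind it is 14 mm wide, so the ball can be pinched from above along the press's y, about which it turns, and led round in an arc.
- foot_tip (a point): Lowest point (lever level) of the round-ended foot under the lever, 100 mm from the hinge along the lever and 30 mm below the lever's middle line.
- plate0_mid (a point): The plate that already lies on the anvil. A flat steel packing plate, 60 x 40 x 10 mm (own x, y, z), 0.18 kg, same as the others. The point is its centre, half-way up.
- plate1_mid (a point): Spare, lying flat on the bench (two more like it; not all are needed). A flat steel packing plate, 60 x 40 x 10 mm (own x, y, z), 0.18 kg, same as the others. The point is its centre, half-way up.
- plate2_mid (a point): Spare, lying flat on the bench (two more like it; not all are needed). A flat steel packing plate, 60 x 40 x 10 mm (own x, y, z), 0.18 kg, same as the others. The point is its centre, half-way up.
- plate3_mid (a point): Spare, lying flat on the bench (two more like it; not all are needed). A flat steel packing plate, 60 x 40 x 10 mm (own x, y, z), 0.18 kg, same as the others. The point is its centre, half-way up.
- dish_mid (a point): A single red clay roasting dish, 68 mm across, 24 mm high, among the plates; leave it. Point: its middle.
- dish_stack_mid (a point): Stack of three clay dishes, 68 mm across, 48 mm high; leave it. Point: its middle.
- canister_mid (a point): Squat aluminium canister with knurled lid, 88 mm across, 75 mm high; leave it. Point: its middle.
- jar_mid (a point): Green glass jar with stopper, 72 mm across, 124 mm high; leave it. Point: its middle.
- mould_ring_mid (a point): Brass ring, 48 mm across, 18 mm high; leave it. Point: its middle.
- scoop_grip (a point): Handle of the brass flux scoop lying on the bench; leave it.
Things that resemble listed ones, but are neither listed nor needed, are in the scene too. What is shaped like the part that bears plate0_mid but orange is not meant. Leave any purple look-alike of the part that bears plate2_mid alone.

How it is judged (in metres and radians):
On the way, in this order (a step that is already met when the one before it is completed fails the run):
1. the lever is raised right up (value of joint press_lever above 1.4 rad), for 0.2 s.
2. a spare plate lies flat and square on the anvil stack, let go of ((((horizontal distance between plate1_mid and anvil_top below 0.015 m and z of plate1_mid in the frame of anvil_top above 0.011 m and angle between plate1_mid's own z axis and vertical below 0.08 rad and angle between the x axis of plate1_mid and the x axis of anvil_top, either way round below 0.26 rad) and linear speed of plate1 below 0.02 m/s and contact force between plate1 and the fingers below 0.1 N) or ((horizontal distance between plate2_mid and anvil_top below 0.015 m and z of plate2_mid in the frame of anvil_top above 0.011 m and angle between plate2_mid's own z axis and vertical below 0.08 rad and angle between the x axis of plate2_mid and the x axis of anvil_top, either way round below 0.26 rad) and linear speed of plate2 below 0.02 m/s and contact force between plate2 and the fingers below 0.1 N) or ((horizontal distance between plate3_mid and anvil_top below 0.015 m and z of plate3_mid in the frame of anvil_top above 0.011 m and angle between plate3_mid's own z axis and vertical below 0.08 rad and angle between the x axis of plate3_mid and the x axis of anvil_top, either way round below 0.26 rad) and linear speed of plate3 below 0.02 m/s and contact force between plate3 and the fingers below 0.1 N))), for 0.2 s.
At the end, for the whole second after the job is handed in: The gripper holds the lever, its foot bearing on the top spare with over 5 N; lever angle under 0.12 rad. Plates on the anvil lie flat (0.08 rad), within 15 mm of its centre and 15 degrees of square, untouched by the fingers; unused plates are off the press ((((horizontal distance between plate1_mid and anvil_top below 0.015 m and z of plate1_mid in the frame of anvil_top above 0.011 m and angle between plate1_mid's own z axis and vertical below 0.08 rad and angle between the x axis of plate1_mid and the x axis of anvil_top, either way round below 0.26 rad) and contact force between plate1 and press_lever above 5 N) or ((horizontal distance between plate2_mid and anvil_top below 0.015 m and z of plate2_mid in the frame of anvil_top above 0.011 m and angle between plate2_mid's own z axis and vertical below 0.08 rad and angle between the x axis of plate2_mid and the x axis of anvil_top, either way round below 0.26 rad) and contact force between plate2 and press_lever above 5 N) or ((horizontal distance between plate3_mid and anvil_top below 0.015 m and z of plate3_mid in the frame of anvil_top above 0.011 m and angle between plate3_mid's own z axis and vertical below 0.08 rad and angle between the x axis of plate3_mid and the x axis of anvil_top, either way round below 0.26 rad) and contact force between plate3 and press_lever above 5 N)) and ((horizontal distance between plate1_mid and anvil_top below 0.015 m and z of plate1_mid in the frame of anvil_top above 0.011 m and angle between plate1_mid's own z axis and vertical below 0.08 rad and angle between the x axis of plate1_mid and the x axis of anvil_top, either way round below 0.26 rad) or horizontal distance between plate1_mid and anvil_top above 0.1 m) and ((horizontal distance between plate2_mid and anvil_top below 0.015 m and z of plate2_mid in the frame of anvil_top above 0.011 m and angle between plate2_mid's own z axis and vertical below 0.08 rad and angle between the x axis of plate2_mid and the x axis of anvil_top, either way round below 0.26 rad) or horizontal distance between plate2_mid and anvil_top above 0.1 m) and ((horizontal distance between plate3_mid and anvil_top below 0.015 m and z of plate3_mid in the frame of anvil_top above 0.011 m and angle between plate3_mid's own z axis and vertical below 0.08 rad and angle between the x axis of plate3_mid and the x axis of anvil_top, either way round below 0.26 rad) or horizontal distance between plate3_mid and anvil_top above 0.1 m) and horizontal distance between plate0_mid and anvil_top below 0.015 m and angle between plate0_mid's own z axis and vertical below 0.08 rad and value of joint press_lever below 0.12 rad and contact force between the fingers and press_lever above 2 N and contact force between each of plate0, plate1, plate2, plate3 and the fingers below 0.1 N); the arm keeps its last pose, push and grip.
It fails at once if another thing on the bench is disturbed (moved over 30 mm) (distance of any of dish_mid, dish_stack_mid, canister_mid, jar_mid, scoop_grip, mould_ring_mid from where it was at the start of the episode above 0.03 m).
It also fails if it takes over 72 s, if anything falls off the work surface, if the arm or the gripper's body presses on something with over 40 N, if the wrist force passes 120 N, or if a joint passes its speed limit or range.

## Robot

A 6-joint arm with a two-finger parallel gripper is mounted at the origin on the work surface. World frame = base frame: x ahead of the robot, y to its left, z up, the work surface at z = 0. Lengths are in mm, angles in degrees, forces in N, time in s.
With the tool pointing down it reaches from about 300 to 750 mm from the base axis. Payload 8.5 kg.
Tool frame: the origin (TCP) lies where the fingers leave the gripper's body, on its centre line; the fingertips stand 64 mm ahead of it and the grasp point (between the pads) lies 45 mm ahead of it; z points along the fingers, y is the direction in which the jaws open and shut (so a half turn about z gives the same grasp; the last joint's range is limited). The gripper opens to 88 mm and grips with 3 to 60 N. Pads are 18 mm wide; open, the fingers measure 123 mm over their backs; the gripper's body (75 mm by 187 mm) begins 45 mm behind the grasp point.
Start: joints at [-85.101, 21.807, 74.336, -0, 83.858, -12.336], TCP at [162.951, -525.288, 302.748] pointing down, gripper open.
Joint ranges: [-178.18, 178.18], [-50.72, 133.34], [12.68, 142.11], [-81.47, 261.47], [9.98, 163.14], [-165.26, 165.26]. Speed limits (degrees/s): [136.94, 136.94, 180, 180, 180, 180].

## Interface

Orientations are given as [roll, pitch, yaw] about the fixed x, y, z axes, in that order (R = Rz(yaw) Ry(pitch) Rx(roll)).
In Python, from bench import bot gives the robot as it stands.
- The arm moves only by the shell command python3 -m crank 'ROWS' [OPENING] [FORCE]. ROWS is text: rows parted by semicolons, each of 4 numbers parted by spaces: the shift along the tool's x, y, z as a fraction of full scale, then the turn about the tool's z as a fraction of full scale. A call has 1 to 12 rows; each row shifts and turns the pose as measured when the row begins, along the tool's axes as they then stand; what a row does not reach is not made up. Full scale, the value 1, is 2 cm for a shift and 4 degrees for a turn. A row lasts 1/10 s, in which the tool goes at most 50 mm and 8.59 degrees, less where a joint would pass 70% of its speed; a pose out of reach is approached as far as the arm can. A call with a number of a shift or a turn outside -1 to 1 is refused whole. A call with a gripper value outside its range is refused whole. OPENING is the opening, from 0 (shut) to 1 (fully open), set as the call begins (- or left out, the last holds). The fingers move at their own pace and stop on an object; FORCE is the grip in N (left out, the last holds). Time passes only in rows, so rows that do not move let the fingers close. It gives the time, the measured TCP pose, the force and the opening at its end, in the units of the state.
- bot.sense(): the state, without advancing time (a new reading comes with each control period).
- bot.capture(name): name is "side" or "top" or "wrist"; returns the picture (420x560x3 uint8, red, green, blue); there is no depth.
- bot.camera_model(name): a dict with "camera_matrix" (3x3 intrinsics, pixels), "dist_coeffs" ([k1, k2, p1, p2, k3] as OpenCV has them; the pictures are not rectified), "rvec" (rotation vector, rad) and "tvec" (3), from world to camera coordinates, as OpenCV has them; the wrist camera has in their place "mount" (4x4, takes a point from camera to tool coordinates, whose origin is the TCP and whose axes are the flange's). Camera axes: x right, y down, z forward; pixel columns grow to the right and rows downward; lengths in mm; the calibration is good to about 2 mm. A picture is of the moment at which its call begins: read the wrist's pose just before it. camera_model takes no time and is no camera call.
- bot.close_job(): hands the job in, once; it reports no verdict.
The state is a dict: "t": time; "q": joint angles; "qd": joint speeds; "joint_efforts": joint torques, N m; "tool_pos": TCP position; "tcp_rot": TCP orientation; "ft_force": force on the tool from outside, world axes, zero at the start; "torque": the same for the moment, N m; "gripper_width": opening from 0.0 (shut) to 1.0 (fully open).
Only numpy, scipy, OpenCV 4.12 (cv2) and the standard library are available. Lean on these libraries where they do the work, as an engineer would, in place of code of your own. Each camera call takes 0.05 s, during which the arm holds its last target. There are 200 camera calls.

## Working session

There is one attempt and no reset: what is moved stays moved. The work goes in short steps, Python scripts to look and compute and a shell command to move; the robot and the scene stay as the last step left them, time stands still between calls to the robot, and variables do not carry over. Pictures are saved under pics/ and viewed, about 8 in all and at most 12, crops included, and the job is handed in when it is done.

```bash
ls; mkdir -p pics
python3 - <<'E'
from bench import bot
import cv2
print(bot.sense())
for n in("top","side"):
    cv2.imwrite(f"pics/{n}0.png",cv2.resize(bot.capture(n)[:,:,::-1],(800,600),interpolation=cv2.INTER_CUBIC))
    print(bot.camera_model(n))
print(bot.camera_model("wrist"))
E
```

```text
pics
{'t': 0.0, 'q': array([-8.51023913e+01,  2.18393611e+01,  7.43851877e+01, -9.92830786e-04,
        8.38597731e+01, -1.23376588e+01]), 'qd': array([ 0.01288316,  0.03856099, -0.0284111 , -0.13893938,  0.04835157,
       -0.09394046]), 'joint_efforts': array([ 1.14354207e-03, -4.37935102e+01, -2.24550658e+01,  7.13653537e-02,
        3.53060500e-02, -9.77782020e-05]), 'tool_pos': array([ 162.92241844, -525.10211594,  302.15042753]), 'tcp_rot': array([-1.79917415e+02, -1.70530822e-02,  1.72353621e+01]), 'ft_force': array([-0.69196934,  0.23690722,  0.83382451]), 'torque': array([-0.02970719,  0.01624489,  0.03563669]), 'gripper_width': 0.995566410365284}
{'camera_matrix': array([[407.14633866,   0.        , 277.34843223],
       [  0.        , 407.14633866, 207.74521156],
       [  0.        ,   0.        ,   1.        ]]), 'dist_coeffs': array([0.02100136, 0.        , 0.        , 0.        , 0.        ]), 'rvec': array([ 2.1216638 , -2.16946496,  0.13829419]), 'tvec': array([  -7.73260313,  564.08651015, 1063.16368487])}
{'camera_matrix': array([[393.69652183,   0.        , 288.85
[... 229 characters left out ...]
 -2.4592462 ,  1.21122167]), 'tvec': array([438.91190943, 293.4881702 , 744.98101311])}
{'camera_matrix': array([[334.95575329,   0.        , 279.58915277],
       [  0.        , 334.95575329, 206.60631698],
       [  0.        ,   0.        ,   1.        ]]), 'dist_coeffs': array([-0.07509364,  0.        ,  0.        ,  0.        ,  0.        ]), 'mount': array([[-9.02958330e-04, -9.60373040e-01, -2.78716360e-01,
         7.19695606e+01],
       [ 9.99999579e-01, -8.22050060e-04, -4.07163880e-04,
        -8.45654741e-02],
       [ 1.61910412e-04, -2.78716611e-01,  9.60373378e-01,
        -8.27091118e+01],
       [ 0.00000000e+00,  0.00000000e+00,  0.00000000e+00,
         1.00000000e+00]])}
```

View pics/top0.png

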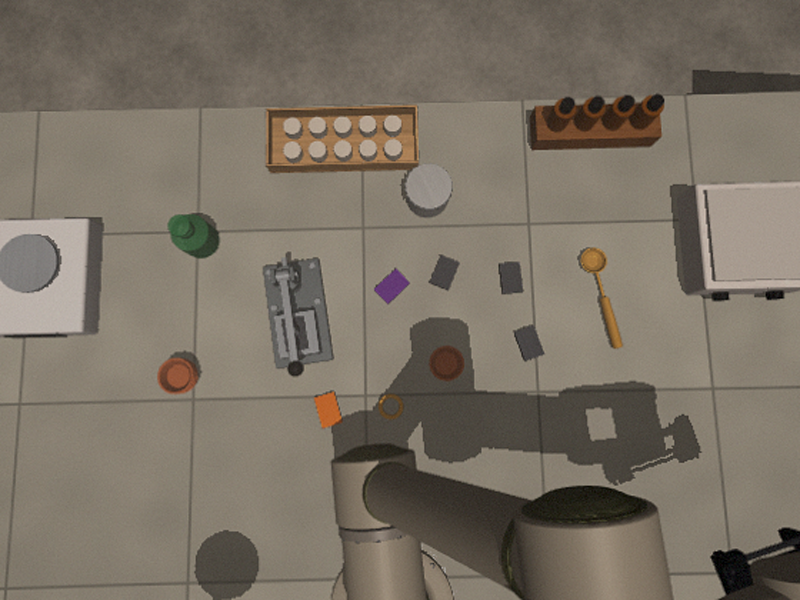

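View pics/side0.png

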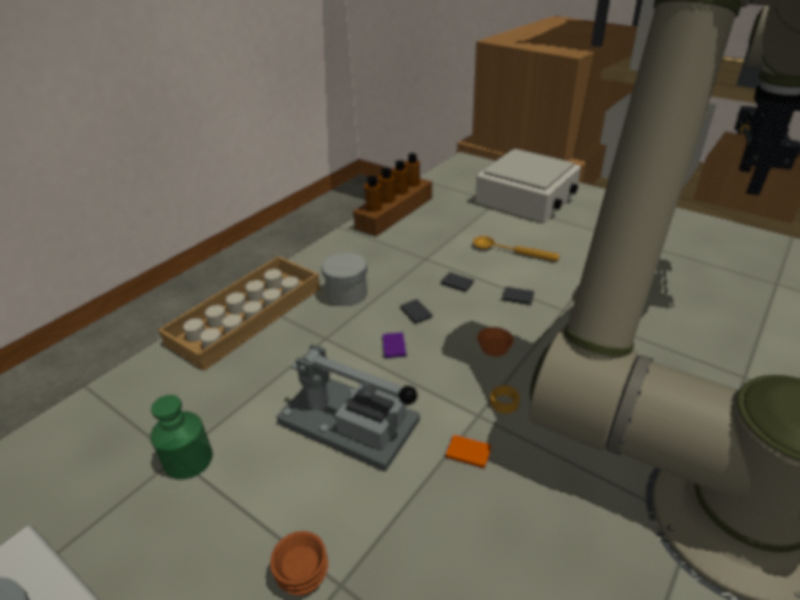

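The top view shows the press at about (300,315), the knob at (296,369), and three dark grey plates at (444,272), (511,278) and (528,343). The look-alikes are a purple plate at (392,286) and an orange one at (328,409). The three dark ones fit "steel". I'll confirm them in an enlarged crop.

```bash
cat > h.py <<'E'
import numpy as np, cv2
from bench import bot
from scipy.spatial.transform import Rotation as Ro
def fixed(n):
    m=bot.camera_model(n); return m["camera_matrix"],m["dist_coeffs"],cv2.Rodrigues(m["rvec"])[0],m["tvec"]
def wristcam(s):
    m=bot.camera_model("wrist"); M=m["mount"]; T=np.eye(4)
    T[:3,:3]=Ro.from_euler("xyz",s["tcp_rot"],degrees=True).as_matrix(); T[:3,3]=s["tool_pos"]
    W=np.linalg.inv(T@M); return m["camera_matrix"],m["dist_coeffs"],W[:3,:3],W[:3,3]
def onplane(cam,px,z):
    K,D,R,t=cam; u=cv2.undistortPoints(np.array(px,float).reshape(-1,1,2),K,D)[:,0]
    d=np.c_[u,np.ones(len(u))]@R; c=-R.T@t
    return c+d*((z-c[2])/d[:,2])[:,None]
def proj(cam,P):
    K,D,R,t=cam; return cv2.projectPoints(np.array(P,float).reshape(-1,1,3),cv2.Rodrigues(R)[0],t,K,D)[0][:,0]
E
python3 - <<'E'
from h import *
im=bot.capture("top")
cv2.imwrite("pics/c1.png",cv2.resize(im[165:280,175:385,::-1],None,fx=3.8,fy=3.8,interpolation=cv2.INTER_CUBIC))
c=fixed("top"); g=im.astype(int)
# dark plate blobs
roi=np.zeros(im.shape[:2],np.uint8); roi[170:260,295:390]=1
mask=((g.max(2)<90)&(g.max(2)-g.min(2)<25)&(roi>0)).astype(np.uint8)
n,l,st,ce=cv2.connectedComponentsWithStats(mask)
for i in range(1,n):
    if st[i,4]>100:
        pts=cv2.findContours((l==i).astype(np.uint8),0,2)[0][0].reshape(-1,2)
        w=onplane(c,pts,10)[:,:2].astype(np.float32); r=cv2.minAreaRect(w); print(st[i],ce[i],r, onplane(c,[ce[i]],10))
E
```

```text
[300 179  21  24 299] [310.38461538 190.48829431] ((614.4290161132812, -113.69107055664062), (40.216068267822266, 58.94580078125), 65.4736099243164) [[ 614.28977818 -113.33419814   10.        ]]
[349 183  17  23 322] [356.80124224 194.27950311] ((601.62744140625, -241.86569213867188), (62.21057891845703, 41.32034683227539), 4.12105131149292) [[ 600.51892149 -241.95880515   10.        ]]
[295 223  37  37 843] [310.90628707 237.67852906] ((473.7751770019531, -115.25187683105469), (98.04607391357422, 98.62245178222656), 88.7733383178711) [[ 482.66169557 -110.45731354   10.        ]]
[360 227  21  26 335] [369.57910448 239.59104478] ((474.05181884765625, -271.0617980957031), (60.81816101074219, 42.20662307739258), 17.03574562072754) [[ 473.94037375 -270.71472203   10.        ]]
```

View pics/c1.png

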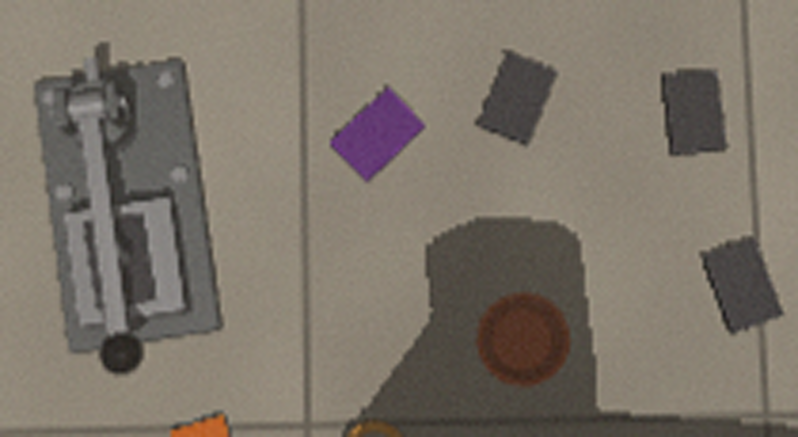

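The crop confirms it: three dark-grey steel plates at crop (516,97), (693,112) and (741,285), and the purple plate at (377,133). Next I'll fit the press pose.

Run:
```python
from h import *
from scipy.optimize import least_squares
ct,cs=fixed("top"),fixed("side")
def blob(im,x0,x1,y0,y1,th):
    m=np.zeros(im.shape[:2],np.uint8); m[y0:y1,x0:x1]=(im[y0:y1,x0:x1].max(2)<th)
    n,l,st,ce=cv2.connectedComponentsWithStats(m); i=1+np.argmax(st[1:,4]); return ce[i],st[i]
a,b=bot.capture("top"),bot.capture("side")
kt,s1=blob(a,198,218,248,270,50); ks,s2=blob(b,275,300,262,290,42)
print(kt,s1,ks,s2)
crop=np.array([(36,80),(183,58),(222,327),(69,352)])/3.8+[175,165]
print(onplane(ct,crop,20))
def P(p,L):
    x,y,yaw=p[:3]; c,s=np.cos(yaw),np.sin(yaw); L=np.atleast_2d(L).astype(float)
    return np.c_[x+c*L[:,0]-s*L[:,1],y+s*L[:,0]+c*L[:,1],L[:,2]]
def res(p):
    x0=p[4]
    base=[(x0+100,55,20),(x0+100,-55,20),(x0-100,-55,20),(x0-100,55,20)]
    k=P(p,[(-65,0,102+p[3])])
    return np.r_[(proj(ct,P(p,base))-crop).ravel(),(proj(ct,k)-kt).ravel()*1.5,(proj(cs,k)-ks).ravel()*1.5]
r=least_squares(res,[560,100,0.15,8,50]); print(r.x,np.degrees(r.x[2]),r.fun.round(2))
print("anvil",P(r.x,[(0,0,60)]),"hinge",P(r.x,[(100,0,102+r.x[3])]),"knob",P(r.x,[(-65,0,102+r.x[3])]))
o=b[215:335,185:305,::-1]; cv2.imwrite("pics/s1.png",cv2.resize(o,None,fx=5,fy=5,interpolation=cv2.INTER_CUBIC))
```

```text
[206.33846154 257.49230769] [202 253  10  10  65] [284.90909091 276.40909091] [279 271  12  12 110]
[[633.15437746 236.46741676  20.        ]
 [647.04475113 128.93012908  20.        ]
 [450.44875312 101.66081685  20.        ]
 [435.18078505 210.92296198  20.        ]]
[4.98281644e+02 1.65015521e+02 1.25298530e-01 1.44779096e+01
 4.34455548e+01] 7.179076950861216 [-0.37 -0.19  0.2  -0.16 -0.63  0.53 -0.59 -0.03  0.36 -0.62  0.56 -0.08]
anvil [[498.28164408 165.01552053  60.        ]] hinge [[597.49768446 177.5126134  116.4779096 ]] knob [[433.79121783 156.89241017 116.4779096 ]]
```

View pics/s1.png

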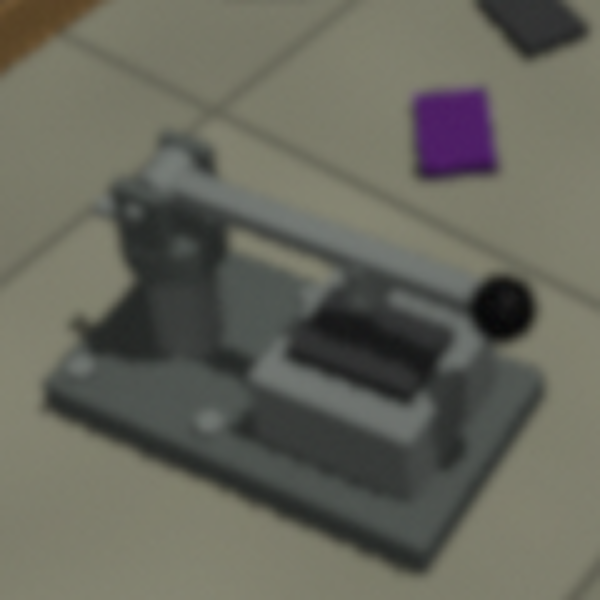

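Both spare positions and the press fit are consistent: residuals are about 0.5 px and the head setting about 14 mm, so the gap is about 26 mm and two spares are likely needed. I'll go to the knob first, aligning yaw to the press (7.2°).

```bash
cat >> h.py <<'E'
def go(x,y,z,yaw):
    "tool-frame shift (x20mm) and turn (x4deg) to put the GRASP point at x,y,z with tool down"
    s=bot.sense(); R=Ro.from_euler("xyz",s["tcp_rot"],degrees=True).as_matrix()
    g=s["tool_pos"]+R@[0,0,45]; d=R.T@(np.array([x,y,z])-g)/20
    dy=(s["tcp_rot"][2]-yaw+180)%360-180
    print("t %.2f grasp"%s["t"],g.round(1),"rpy",s["tcp_rot"].round(1),"F",s["ft_force"].round(1),"w %.2f"%s["gripper_width"],"| shift",d.round(2),"turn %.2f"%(dy/4))
E
python3 -m crank '0 0 0 1;0 0 0 1;0 0 0 .5;0 0 0 0' 0.6; python3 -c "
from h import *
go(433.8,156.9,230,7.2)"
```

```text
t: 0.65
tool_pos: [162.9, -525.1, 301.9]
tcp_rot: [-179.9, -0.0, 6.9]
ft_force: [-0.4, 0.4, 0.4]
gripper_width: 0.662
t 0.65 grasp [ 162.9 -525.   256.9] rpy [-179.9   -0.     6.9] F [-0.4  0.4  0.4] w 0.66 | shift [ 17.52 -32.23   1.41] turn -0.09
```

```bash
python3 -m crank '.54 -1 0 0;.54 -1 0 0;.54 -1 0 0;.54 -1 0 0;.54 -1 0 0;.54 -1 0 0;.54 -1 0 0;.54 -1 0 0;.54 -1 0 0;.54 -1 0 0;.54 -1 0 0;.54 -1 0 0'; python3 -c "
from h import *
go(433.8,156.9,230,7.2)"
```

```text
t: 1.85
tool_pos: [263.5, -262.4, 301.5]
tcp_rot: [-179.9, -0.0, 7.4]
ft_force: [-0.0, -1.0, 0.5]
gripper_width: 0.596
t 1.85 grasp [ 263.5 -262.3  256.5] rpy [-179.9   -0.     7.4] F [-0.  -1.   0.5] w 0.60 | shift [ 11.16 -19.68   1.37] turn 0.06
```

```bash
python3 -m crank '.57 -1 0 0;.57 -1 0 0;.57 -1 0 0;.57 -1 0 0;.57 -1 0 0;.57 -1 0 0;.57 -1 0 0;.57 -1 0 0;.57 -1 0 0;.57 -1 0 0;.57 -1 0 0;.57 -1 0 0'; python3 -m crank '.57 -1 0.2 0;.57 -1 .2 0;.57 -1 .2 0;.57 -1 .2 0;.57 -1 .2 0;.57 -1 .2 0;.57 -.6 0 0'; python3 -c "
from h import *
go(433.8,156.9,230,7.2)"
```

```text
t: 3.05
tool_pos: [368.7, 5.7, 303.1]
tcp_rot: [180.0, -0.2, 8.2]
ft_force: [0.5, -0.2, -0.6]
gripper_width: 0.6
t: 3.75
tool_pos: [429.8, 155.5, 278.8]
tcp_rot: [179.9, -0.3, 8.8]
ft_force: [0.2, -0.3, 1.0]
gripper_width: 0.599
t 3.75 grasp [430.  155.4 233.8] rpy [179.9  -0.3   8.8] F [ 0.2 -0.3  1. ] w 0.60 | shift [ 0.2  -0.04  0.19] turn 0.40
```

```bash
python3 -m crank '.2 -.04 .1 .4;0 0 0 0'
python3 - <<'E'
from h import *
s=bot.sense(); im=bot.capture("wrist"); c=wristcam(s)
o=cv2.resize(im[:,:,::-1],(800,600),interpolation=cv2.INTER_CUBIC)
P=[(433.8,156.9,116.5),(597.5,177.5,116.5),(498.3,165,80)]
for q in proj(c,P)*800/560: cv2.drawMarker(o,tuple(int(v) for v in q),(0,0,255),0,14)
cv2.imwrite("pics/w1.png",o); print(proj(c,P)*800/560); go(433.8,156.9,117,7.2)
E
```

```text
t: 3.95
tool_pos: [434.3, 158.7, 276.4]
tcp_rot: [179.9, -0.3, 7.4]
ft_force: [0.8, -0.2, 0.1]
gripper_width: 0.603
[[402.69363018 300.59077342]
 [404.57919384 -47.7919532 ]
 [402.85866995 172.67753001]]
t 4.00 grasp [434.4 158.5 231.6] rpy [179.9  -0.3   7.5] F [-0.2  1.1 -1.4] w 0.60 | shift [-0.07  0.07  5.73] turn 0.06
```

View pics/w1.png

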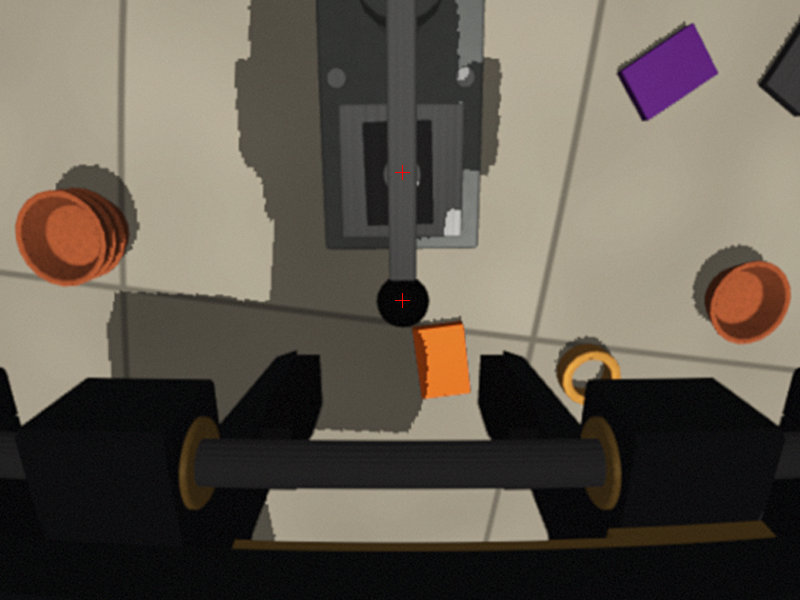

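The wrist view shows the knob at (403,300), exactly where predicted, and the lever runs straight along the image. The anvil top (342–462, 105–237) carries plate 0 (363–432, 122–226). I'll descend and pinch.

```bash
python3 - <<'E'
from h import *
c=wristcam(bot.sense())
a=onplane(c,np.array([(342,105),(462,104),(463,237),(342,237)])*.7,60); print(a.mean(0),a.round(1).tolist())
a=onplane(c,np.array([(363,122),(432,121),(433,224),(366,226)])*.7,70); print(a.mean(0),a.round(1).tolist())
E
python3 -m crank '0 .05 .9 0;0 0 .9 0;0 0 .9 0;0 0 .9 0;0 0 .9 0;0 0 .9 0;0 0 .2 0;0 0 0 0'; python3 -c "
from h import *
go(433.8,156.9,117,7.2)"
```

```text
[497.71221438 164.99948327  60.        ] [[532.1, 205.5, 60.0], [541.8, 135.1, 60.0], [463.4, 121.8, 60.0], [453.6, 197.5, 60.0]]
[496.60767618 167.1589624   70.        ] [[523.4, 191.2, 70.0], [529.0, 151.9, 70.0], [470.2, 142.7, 70.0], [463.8, 182.8, 70.0]]
t: 4.8
tool_pos: [434.3, 154.8, 163.5]
tcp_rot: [179.9, -0.5, 7.8]
ft_force: [-0.1, -0.5, -0.6]
gripper_width: 0.6
t 4.80 grasp [434.7 154.8 118.5] rpy [179.9  -0.5   7.8] F [-0.1 -0.5 -0.6] w 0.60 | shift [-0.03 -0.11  0.07] turn 0.15
```

```bash
python3 -m crank '-.03 -.1 .05 .15;0 0 0 0;0 0 0 0;0 0 0 0;0 0 0 0;0 0 0 0' 0 25; python3 -c "
from h import *
go(433.8,156.9,117,7.2)"
```

```text
t: 5.4
tool_pos: [434.0, 156.9, 165.1]
tcp_rot: [179.9, -0.8, 7.2]
ft_force: [-0.1, 0.1, -1.5]
gripper_width: 0.302
t 5.40 grasp [434.6 157.  120.1] rpy [179.9  -0.8   7.2] F [-0.1  0.1 -1.5] w 0.30 | shift [-0.04 -0.    0.15] turn -0.01
```

```bash
cat >> h.py <<'E'
def lev(h=14.5):
    s=bot.sense(); R=Ro.from_euler("xyz",s["tcp_rot"],degrees=True).as_matrix(); g=s["tool_pos"]+R@[0,0,45]
    u=np.array([np.cos(np.radians(7.18)),np.sin(np.radians(7.18))]); d=g-np.array([597.5,177.5,102+h])
    a=d[:2]@u; print("theta %.3f r %.1f lat %.1f rpy %s F %s w %.2f"%(np.arctan2(d[2],-a),np.hypot(a,d[2]),d[:2]@[-u[1],u[0]],s["tcp_rot"].round(1),s["ft_force"].round(1),s["gripper_width"]))
E
python3 -m crank '.04 0 -.82 0;.12 0 -.81 0;.2 0 -.8 0;.28 0 -.77 0;.36 0 -.74 0;.43 0 -.7 0'; python3 -c "
from h import *
lev()"
```

```text
t: 6.0
tool_pos: [462.8, 160.8, 260.1]
tcp_rot: [180.0, -0.9, 7.2]
ft_force: [7.4, 2.4, -8.0]
gripper_width: 0.294
theta 0.631 r 167.2 lat 0.2 rpy [180.   -0.9   7.2] F [ 7.4  2.4 -8. ] w 0.29
```

```bash
python3 -m crank '.51 0 -.65 0;.57 0 -.59 0;.63 0 -.53 0;.68 0 -.47 0;.72 0 -.4 0;.75 0 -.33 0;.78 0 -.25 0;.8 0 -.17 0'; python3 -c "
from h import *
lev()"
```

```text
t: 6.8
tool_pos: [572.2, 175.7, 329.1]
tcp_rot: [-179.9, -0.5, 7.2]
ft_force: [-0.5, 1.6, -4.4]
gripper_width: 0.301
theta 1.423 r 169.5 lat 1.5 rpy [-179.9   -0.5    7.2] F [-0.5  1.6 -4.4] w 0.30
```

```bash
python3 -m crank '.82 0 -.02 0;.82 0 .04 0;.82 0 .1 0;.8 0 .17 0;.8 0 .24 0;.6 0 .22 0;0 0 0 0'; python3 -c "
from h import *
lev()"
```

```text
t: 7.5
tool_pos: [667.8, 188.9, 315.1]
tcp_rot: [-179.8, -0.2, 7.3]
ft_force: [-3.9, -0.1, 2.5]
gripper_width: 0.299
theta 2.006 r 169.4 lat 2.7 rpy [-179.8   -0.2    7.3] F [-3.9 -0.1  2.5] w 0.30
```

```bash
python3 -m crank '0 0 0 0;0 0 0 0;0 0 0 0' 0.6; python3 -m crank '0 0 -.8 0;0 0 -.8 0;0 0 -.8 0;0 0 0 0';  python3 -c "
from h import *
lev()
go(600,-113.5,150,7.2)"
```

```text
t: 7.8
tool_pos: [667.9, 188.8, 314.7]
tcp_rot: [-179.8, -0.2, 7.3]
ft_force: [-0.3, -0.5, 0.8]
gripper_width: 0.55
t: 8.2
tool_pos: [667.4, 188.4, 363.7]
tcp_rot: [-179.8, -0.1, 7.3]
ft_force: [0.5, -0.3, 1.0]
gripper_width: 0.597
theta 1.908 r 214.3 lat 2.2 rpy [-1.798e+02 -1.000e-01  7.300e+00] F [ 0.5 -0.3  1. ] w 0.60
t 8.20 grasp [667.5 188.5 318.7] rpy [-1.798e+02 -1.000e-01  7.300e+00] F [ 0.5 -0.3  1. ] w 0.60 | shift [-5.29 14.58  8.38] turn 0.02
```

```bash
python3 -m crank '-.36 1 0 0;-.36 1 0 0;-.36 1 0 0;-.36 1 0 0;-.36 1 .6 0;-.36 1 .9 0;-.36 1 .9 0;-.36 1 .9 0;-.36 1 .9 0;-.36 1 .9 0;-.36 1 .9 0;-.36 1 .9 0'; python3 -m crank '-.36 1 .8 0;-.3 1 .4 0;0 0 0 1;0 0 0 1;0 0 0 1;0 0 0 1;0 0 0 1;0 0 0 1;0 0 0 1;0 0 0 .9;0 0 0 0'
python3 - <<'E'
from h import *
go(614.4,-113.5,22.5,-24.5)
s=bot.sense(); im=bot.capture("wrist"); c=wristcam(s)
o=cv2.resize(im[:,:,::-1],(800,600),interpolation=cv2.INTER_CUBIC)
a=np.radians(-24.5);R=np.array([[np.cos(a),-np.sin(a)],[np.sin(a),np.cos(a)]])
q=np.array([(30,20),(30,-20),(-30,-20),(-30,20)])@R.T+[614.4,-113.5]
for p in proj(c,np.c_[q,[10]*4])*800/560: cv2.drawMarker(o,tuple(int(v) for v in p),(0,0,255),0,14)
cv2.imwrite("pics/w2.png",o); print(proj(c,np.c_[q,[10]*4])*800/560)
E
```

```text
t: 9.4
tool_pos: [607.2, -66.6, 211.9]
tcp_rot: [-179.7, 0.1, 7.5]
ft_force: [0.5, 0.1, -0.4]
gripper_width: 0.601
t: 10.5
tool_pos: [591.4, -111.0, 174.4]
tcp_rot: [-179.9, 1.1, -25.6]
ft_force: [0.2, -0.1, -0.7]
gripper_width: 0.599
t 10.50 grasp [ 590.6 -110.6  129.4] rpy [-179.9    1.1  -25.6] F [ 0.2 -0.1 -0.7] w 0.60 | shift [ 1.24 -0.37  5.32] turn -0.28
[[344.4844313  192.23085134]
 [423.54249887 190.5238758 ]
 [424.21854924 303.30584721]
 [350.34262088 304.70061907]]
```

View pics/w2.png

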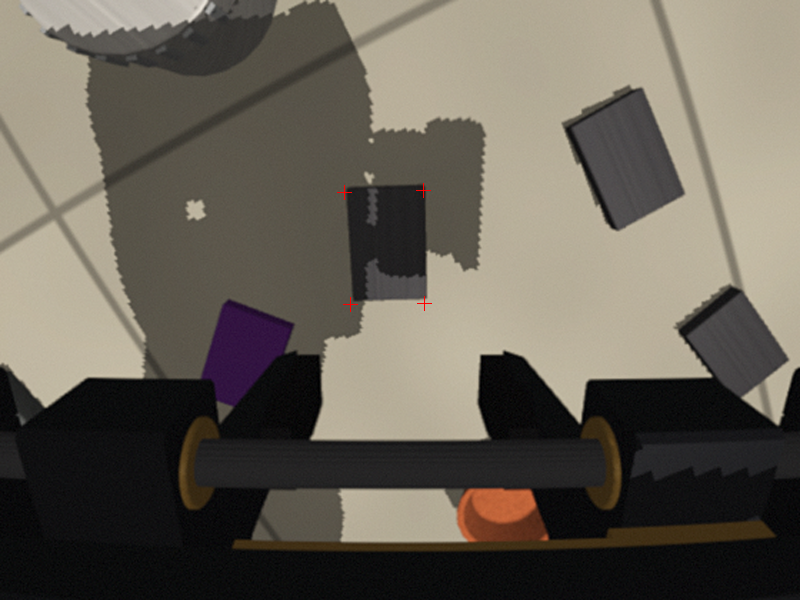

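The wrist view shows the grey plate at (347–427, 185–300), about 5 px beyond my marks. The purple plate is clear to the left (248,350), and the other two spares are at (628,160) and (735,345). I'll refine all three.

Run:
```python
from h import *
c=wristcam(bot.sense())
for q in ([(347,187),(424,185),(427,298),(352,300)],[(571,122),(641,88),(684,193),(616,229)],[(682,327),(735,287),(788,358),(738,396)]):
    a=onplane(c,np.array(q)*.7,10)[:,:2]; l=(a[0]+a[1]-a[2]-a[3])/2; print(a.mean(0).round(1),np.hypot(*l).round(1),np.degrees(np.arctan2(l[1],l[0])).round(1), np.linalg.norm(a[0]-a[1]).round(1))
a=onplane(c,np.array([(347,187),(424,185),(427,298),(352,300)])*.7,10).mean(0); go(a[0],a[1],22.5,-25.5)
```

```text
[ 616.4 -115.5] 59.8 -24.0 38.8
[ 603.5 -244.7] 59.5 4.0 37.7
[ 478. -273.] 63.1 19.6 36.0
t 10.55 grasp [ 590.6 -110.5  129.4] rpy [-179.9    1.2  -25.5] F [ 0.1 -0.  -0.1] w 0.60 | shift [ 1.38 -0.32  5.32] turn -0.00
```

```bash
python3 -m crank '.7 -.16 .3 -.3;.68 -.16 .8 0;0 0 .9 0;0 0 .9 0;0 0 .9 0;0 0 .9 0;0 0 .5 0;0 0 0 0'; python3 -c "
from h import *
go(616,-115,22.5,-24)"
```

```text
t: 11.35
tool_pos: [617.5, -115.6, 64.9]
tcp_rot: [-179.9, 1.1, -23.4]
ft_force: [0.0, -0.4, 0.8]
gripper_width: 0.598
t 11.35 grasp [ 616.7 -115.2   19.9] rpy [-179.9    1.1  -23.4] F [ 0.  -0.4  0.8] w 0.60 | shift [-0.04  0.   -0.13] turn 0.14
```

```bash
python3 -m crank '0 0 -.1 .14;0 0 0 0;0 0 0 0;0 0 0 0;0 0 0 0' 0 30; python3 -c "
from h import *
go(616,-115,22.5,-24)"; python3 -m crank '0 0 -.5 0;0 0 -.9 0;0 0 -.9 0;0 0 -.9 0;0 0 -.9 0;0 0 -.9 0;0 0 -.9 0;0 0 0 0'; python3 -c "
from h import *
go(520,90,150,7.2)"
```

```text
t: 11.85
tool_pos: [617.6, -115.7, 68.5]
tcp_rot: [-179.9, 1.0, -24.0]
ft_force: [0.1, -0.1, -2.7]
gripper_width: 0.448
t 11.85 grasp [ 617.  -115.3   23.6] rpy [-179.9    1.   -24. ] F [ 0.1 -0.1 -2.7] w 0.45 | shift [-0.05  0.01  0.05] turn 0.01
t: 12.65
tool_pos: [619.1, -116.6, 195.8]
tcp_rot: [-179.9, 0.9, -23.9]
ft_force: [0.6, 0.2, -2.0]
gripper_width: 0.446
t 12.65 grasp [ 618.5 -116.2  150.8] rpy [-179.9    0.9  -23.9] F [ 0.6  0.2 -2. ] w 0.45 | shift [-8.68 -7.43  0.19] turn -7.78
```

```bash
python3 -m crank '-.9 0 0 -1;-.9 0 0 -1;-.9 0 0 -1;-.9 0 0 -1;-.9 0 0 -1;-.9 0 0 -1;0 0 0 -1;0 0 0 -.8;0 0 0 0'; python3 -c "
from h import *
go(498,165,150,7.2)"
```

```text
t: 13.55
tool_pos: [507.7, -89.0, 193.5]
tcp_rot: [-179.2, 1.0, 8.5]
ft_force: [1.2, -0.7, -2.5]
gripper_width: 0.443
t 13.55 grasp [506.8 -88.6 148.5] rpy [-179.2    1.     8.5] F [ 1.2 -0.7 -2.5] w 0.44 | shift [  1.45 -12.6    0.07] turn 0.34
```

```bash
python3 -m crank '.11 -1 0 .34;.11 -1 0 0;.11 -1 0 0;.11 -1 0 0;.11 -1 0 0;.11 -1 0 0;.11 -1 0 0;.11 -1 0 0;.11 -1 0 0;.11 -1 0 0;.11 -1 0 0;.11 -.8 0 0'; python3 -m crank '0 0 0 0'
python3 - <<'E'
from h import *
go(498,165,95,7.2)
s=bot.sense(); im=bot.capture("wrist"); c=wristcam(s)
o=cv2.resize(im[:,:,::-1],(800,600),interpolation=cv2.INTER_CUBIC)
a=np.radians(7.2);R=np.array([[np.cos(a),-np.sin(a)],[np.sin(a),np.cos(a)]])
q=np.array([(40,37.5),(40,-37.5),(-40,-37.5),(-40,37.5)])@R.T+[498.1,165]
for p in proj(c,np.c_[q,[60]*4])*800/560: cv2.drawMarker(o,tuple(int(v) for v in p),(0,0,255),0,14)
cv2.imwrite("pics/w3.png",o)
E
```

```text
t: 14.75
tool_pos: [505.6, 156.1, 191.9]
tcp_rot: [-179.2, 1.4, 5.7]
ft_force: [-0.8, 0.6, -2.3]
gripper_width: 0.447
t: 14.85
tool_pos: [505.3, 157.6, 191.5]
tcp_rot: [-179.2, 1.4, 5.7]
ft_force: [-0.4, -0.6, -2.9]
gripper_width: 0.451
t 14.85 grasp [504.2 158.1 146.5] rpy [-179.2    1.4    5.7] F [-0.4 -0.6 -2.9] w 0.45 | shift [-0.21 -0.34  2.59] turn -0.37
```

View pics/w3.png

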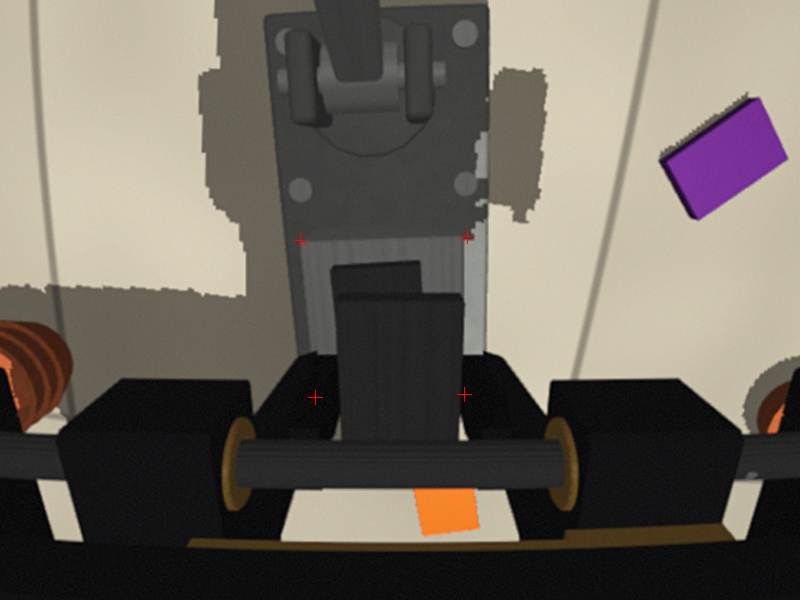

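The marks sit on the rear anvil corners at (300,240) and (467,237), the held plate is straight in the jaws, and plate 0's rear edge shows at (333–421, 263). I'll lower it now.

```bash
python3 -m crank '-.2 -.34 .5 -.37;0 0 .5 0;0 0 .5 0;0 0 .3 0;0 0 .2 0;0 0 0 0'; python3 -c "
from h import *
go(498,165,94,7.2)"
```

```text
t: 15.5
tool_pos: [498.8, 161.4, 146.7]
tcp_rot: [-179.2, 1.6, 7.1]
ft_force: [0.1, 0.6, -2.3]
gripper_width: 0.445
t 15.50 grasp [497.5 161.8 101.7] rpy [-179.2    1.6    7.1] F [ 0.1  0.6 -2.3] w 0.45 | shift [ 0.06 -0.15  0.39] turn -0.03
```

```bash
python3 -m crank '.05 -.15 .1 0;0 0 .15 0;0 0 .05 0;0 0 .05 0;0 0 0 0'; python3 -c "
from h import *
go(498,165,94,7.2)"
```

```text
t: 16.0
tool_pos: [499.8, 164.7, 139.8]
tcp_rot: [-179.2, 1.4, 7.1]
ft_force: [-0.5, -0.7, -2.0]
gripper_width: 0.451
t 16.00 grasp [498.6 165.2  94.8] rpy [-179.2    1.4    7.1] F [-0.5 -0.7 -2. ] w 0.45 | shift [-0.03  0.01  0.04] turn -0.04
```

```bash
python3 -m crank '0 0 .06 0;0 0 .06 0;0 0 0 0'; python3 -c "
from h import *
go(498,165,94,7.2)"
```

```text
t: 16.3
tool_pos: [499.9, 164.8, 137.9]
tcp_rot: [-179.2, 1.4, 7.1]
ft_force: [-0.3, 0.4, -0.0]
gripper_width: 0.452
t 16.30 grasp [498.7 165.2  92.9] rpy [-179.2    1.4    7.1] F [-0.3  0.4 -0. ] w 0.45 | shift [-0.04  0.01 -0.05] turn -0.04
```

Force rose to 0, so the plate is touching the stack. Release it and look.

```bash
python3 -m crank '0 0 0 0;0 0 0 0;0 0 0 0' 0.65; python3 -m crank '0 0 -.5 0;0 0 -.9 0;0 0 -.9 0;0 0 -.9 0;0 0 -.9 0;0 0 0 0'
python3 - <<'E'
from h import *
go(603.5,-244.7,150,4)
s=bot.sense(); im=bot.capture("wrist"); c=wristcam(s)
o=cv2.resize(im[:,:,::-1],(800,600),interpolation=cv2.INTER_CUBIC)
a=np.radians(7.2);R=np.array([[np.cos(a),-np.sin(a)],[np.sin(a),np.cos(a)]])
q=np.array([(30,20),(30,-20),(-30,-20),(-30,20)])@R.T+[498.1,165]
for p in proj(c,np.c_[q,[80]*4])*800/560: cv2.drawMarker(o,tuple(int(v) for v in p),(0,0,255),0,14)
cv2.imwrite("pics/w4.png",o)
E
```

```text
t: 16.6
tool_pos: [500.2, 164.8, 138.3]
tcp_rot: [-179.2, 1.3, 7.1]
ft_force: [0.5, -0.5, 0.1]
gripper_width: 0.646
t: 17.2
tool_pos: [502.5, 163.9, 226.5]
tcp_rot: [-179.2, 1.2, 7.1]
ft_force: [-0.1, -0.2, 0.4]
gripper_width: 0.647
t 17.20 grasp [501.5 164.3 181.5] rpy [-179.2    1.2    7.1] F [-0.1 -0.2  0.4] w 0.65 | shift [ 2.58 20.94  1.24] turn 0.76
```

View pics/w4.png

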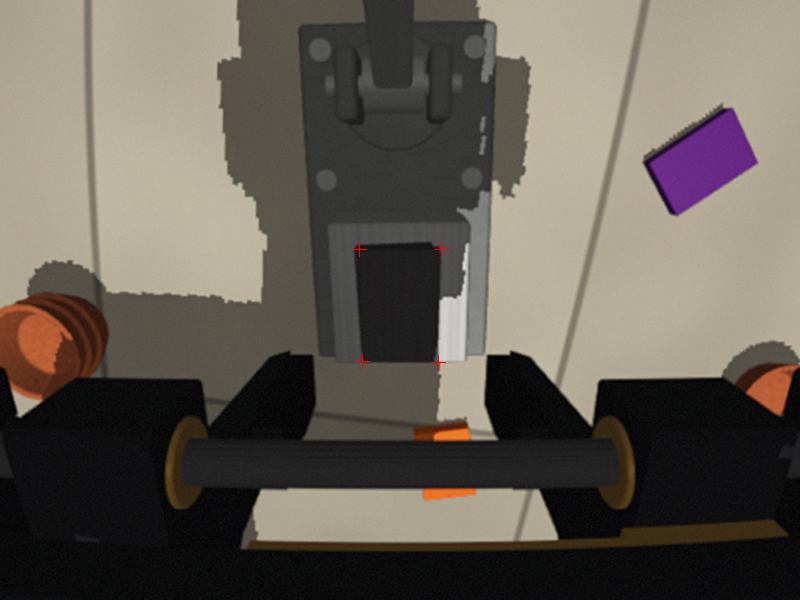

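The first plate lies square, within about 1 mm of the marks (360–440, 245–362). With two-camera evidence for a gap of about 26 mm, a second spare is needed. I'll take plate B at (603,-245).

```bash
python3 -m crank '.12 1 0 0;.12 1 0 0;.12 1 0 0;.12 1 0 0;.12 1 0 0;.12 1 .1 0;.12 1 .1 0;.12 1 .1 0;.12 1 .1 0;.12 1 .1 0;.12 1 .1 0;.12 1 .1 0'; python3 -m crank '.1 1 .2 0;.1 1 .2 0;.1 1 .2 0;.1 1 .2 0;.1 1 .2 0;.1 1 .2 0;.1 1 .2 0;.1 .5 .2 .5;0 0 0 0'; python3 -c "
from h import *
go(583,-244.7,125,4)"
```

```text
t: 18.45
tool_pos: [557.2, -77.1, 194.8]
tcp_rot: [-178.9, 2.3, 7.3]
ft_force: [-0.0, -0.0, 0.5]
gripper_width: 0.648
t: 19.35
tool_pos: [590.9, -234.9, 150.5]
tcp_rot: [-178.7, 2.8, 5.0]
ft_force: [-0.4, 0.8, 0.2]
gripper_width: 0.649
t 19.35 grasp [ 588.6 -234.1  105.6] rpy [-178.7    2.8    5. ] F [-0.4  0.8  0.2] w 0.65 | shift [-0.37  0.48 -0.97] turn 0.24
```

```bash
python3 -m crank '-.35 .45 -1 .25;0 0 0 0;0 0 0 0'
python3 - <<'E'
from h import *
go(603.5,-244.7,23,4)
s=bot.sense(); im=bot.capture("wrist"); c=wristcam(s)
o=cv2.resize(im[:,:,::-1],(800,600),interpolation=cv2.INTER_CUBIC)
a=np.radians(4);R=np.array([[np.cos(a),-np.sin(a)],[np.sin(a),np.cos(a)]])
q=np.array([(30,20),(30,-20),(-30,-20),(-30,20)])@R.T+[603.5,-244.7]
for p in proj(c,np.c_[q,[10]*4])*800/560: cv2.drawMarker(o,tuple(int(v) for v in p),(0,0,255),0,14)
cv2.imwrite("pics/w5.png",o); print(proj(c,np.c_[q,[10]*4])*800/560)
E
```

```text
t: 19.65
tool_pos: [585.5, -243.6, 169.9]
tcp_rot: [-178.7, 2.9, 4.0]
ft_force: [-0.6, -0.8, -0.7]
gripper_width: 0.653
t 19.65 grasp [ 583.2 -242.7  125. ] rpy [-178.7    2.9    4. ] F [-0.6 -0.8 -0.7] w 0.65 | shift [1.26 0.29 5.04] turn -0.00
[[371.53422644 190.63953456]
 [452.70076176 190.7500601 ]
 [449.02672269 305.17104473]
 [373.84197868 304.72916215]]
```

View pics/w5.png

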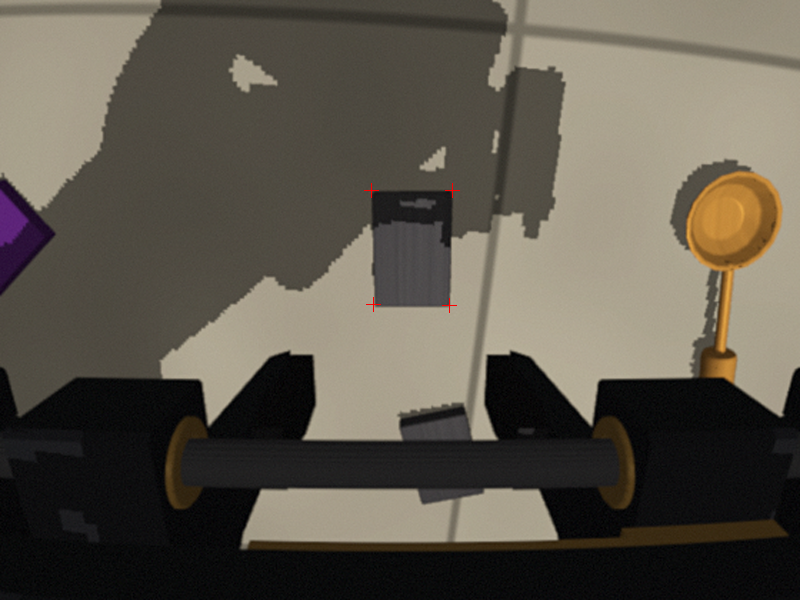

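Marks lie exactly on plate B (372–451, 190–305), and the scoop at (720,220+) is well clear. Descend and grip.

```bash
python3 -m crank '.64 .14 .4 0;.62 .15 .8 0;0 0 .9 0;0 0 .9 0;0 0 .9 0;0 0 .5 0;0 0 .3 0;0 0 0 0'; python3 -c "
from h import *
go(603.5,-244.7,23,4)"
```

```text
t: 20.5
tool_pos: [612.0, -241.5, 65.4]
tcp_rot: [-178.6, 2.9, 4.4]
ft_force: [-2.9, -0.7, 6.0]
gripper_width: 0.651
t 20.50 grasp [ 609.6 -240.6   20.5] rpy [-178.6    2.9    4.4] F [-2.9 -0.7  6. ] w 0.65 | shift [-0.33  0.18 -0.11] turn 0.09
```

```bash
python3 -m crank '0 0 -.2 0;-.32 .18 0 .1;0 0 0 0'; python3 -c "
from h import *
go(603.5,-244.7,23,4)"
```

```text
t: 20.8
tool_pos: [606.6, -245.8, 70.3]
tcp_rot: [-178.7, 2.9, 4.0]
ft_force: [0.6, 0.2, -0.7]
gripper_width: 0.651
t 20.80 grasp [ 604.2 -244.9   25.4] rpy [-178.7    2.9    4. ] F [ 0.6  0.2 -0.7] w 0.65 | shift [-0.03 -0.01  0.12] turn -0.01
```

```bash
python3 -m crank '0 0 .1 0;0 0 0 0;0 0 0 0;0 0 0 0;0 0 0 0' 0 30; python3 -c "
from h import *
go(603.5,-244.7,23,4)"; python3 -m crank '0 0 -.5 0;0 0 -.9 0;0 0 -.9 0;0 0 -.9 0;0 0 -.9 0;0 0 -.9 0;0 0 -.9 0;0 0 0 0'; python3 -c "
from h import *
go(498,165,155,7.2)"
```

```text
t: 21.3
tool_pos: [606.5, -246.0, 68.7]
tcp_rot: [-178.7, 2.8, 3.9]
ft_force: [0.4, 0.3, 0.5]
gripper_width: 0.451
t 21.30 grasp [ 604.2 -245.2   23.7] rpy [-178.7    2.8    3.9] F [0.4 0.3 0.5] w 0.45 | shift [-0.03 -0.02  0.04] turn -0.02
t: 22.1
tool_pos: [612.4, -247.6, 193.0]
tcp_rot: [-178.6, 3.0, 4.0]
ft_force: [0.4, 0.0, -2.7]
gripper_width: 0.45
t 22.10 grasp [ 610.  -246.6  148.1] rpy [-178.6    3.     4. ] F [ 0.4  0.  -2.7] w 0.45 | shift [ -4.18 -20.92   0.39] turn -0.81
```

```bash
python3 -m crank '-.22 -1 0 -.4;-.22 -1 0 -.4;-.22 -1 0 0;-.22 -1 0 0;-.22 -1 0 0;-.22 -1 0 0;-.22 -1 0 0;-.22 -1 0 0;-.22 -1 0 0;-.22 -1 0 0;-.22 -1 0 0;-.22 -1 0 0'; python3 -c "
from h import *
go(498,165,155,7.2)"
```

```text
t: 23.3
tool_pos: [524.9, -6.4, 195.3]
tcp_rot: [-178.0, 3.5, 7.1]
ft_force: [-0.1, 0.5, -2.9]
gripper_width: 0.445
t 23.30 grasp [522.   -5.3 150.4] rpy [-178.     3.5    7.1] F [-0.1  0.5 -2.9] w 0.44 | shift [-0.15 -8.6   0.07] turn -0.02
```

```bash
python3 -m crank '-.02 -1 0 0;-.02 -1 0 0;-.02 -1 0 0;-.02 -1 0 0;-.02 -1 0 0;-.02 -1 0 0;-.02 -1 0 0;-.02 -.7 0 0;0 -.4 0 0;0 0 0 0'; python3 -c "
from h import *
go(498,165,112,7.2)"
```

```text
t: 24.3
tool_pos: [495.7, 165.2, 198.3]
tcp_rot: [-178.0, 3.9, 7.3]
ft_force: [0.3, -0.3, -1.3]
gripper_width: 0.449
t 24.30 grasp [492.5 166.4 153.4] rpy [-178.     3.9    7.3] F [ 0.3 -0.3 -1.3] w 0.45 | shift [0.4  0.18 2.04] turn 0.02
```

```bash
python3 -m crank '.2 .1 .5 0;.2 .08 .5 0;0 0 .5 0;0 0 .4 0;0 0 .05 0;0 0 0 0'; python3 -c "
from h import *
go(498,165,103.7,7.2)"
```

```text
t: 24.9
tool_pos: [502.1, 161.0, 153.7]
tcp_rot: [-178.0, 4.0, 7.1]
ft_force: [-0.6, -0.1, -1.5]
gripper_width: 0.442
t 24.90 grasp [498.8 162.2 108.8] rpy [-178.     4.     7.1] F [-0.6 -0.1 -1.5] w 0.44 | shift [-0.   -0.14  0.26] turn -0.03
```

```bash
python3 -m crank '0 -.14 .06 0;0 0 .1 0;0 0 .05 0;0 0 0 0'; python3 -c "
from h import *
go(498,165,103.7,7.2)"
```

```text
t: 25.3
tool_pos: [501.7, 164.2, 150.0]
tcp_rot: [-178.0, 3.9, 7.1]
ft_force: [0.4, 0.4, -2.3]
gripper_width: 0.45
t 25.30 grasp [498.4 165.4 105.1] rpy [-178.     3.9    7.1] F [ 0.4  0.4 -2.3] w 0.45 | shift [-0.02  0.02  0.07] turn -0.02
```

```bash
python3 -m crank '0 0 .06 0;0 0 .05 0;0 0 0 0'; python3 -m crank '0 0 .04 0;0 0 0 0'; python3 -c "
from h import *
go(498,165,103.7,7.2)"
```

```text
t: 25.6
tool_pos: [501.6, 164.3, 148.9]
tcp_rot: [-178.0, 3.8, 7.1]
ft_force: [-2.1, -0.0, -0.7]
gripper_width: 0.446
t: 25.8
tool_pos: [501.6, 164.3, 148.8]
tcp_rot: [-178.0, 3.8, 7.1]
ft_force: [-1.1, -1.2, 0.4]
gripper_width: 0.444
t 25.80 grasp [498.4 165.5 103.9] rpy [-178.     3.8    7.1] F [-1.1 -1.2  0.4] w 0.44 | shift [-0.02  0.02  0.01] turn -0.02
```

```bash
python3 -m crank '0 0 0 0;0 0 0 0;0 0 0 0' 0.65; python3 -m crank '-.03 0 -.5 0;-.06 0 -.9 0;-.06 0 -.9 0;-.06 0 -.9 0;-.06 0 -.9 0;0 0 0 0'
python3 - <<'E'
from h import *
go(498,165,325,7.2)
s=bot.sense(); im=bot.capture("wrist"); c=wristcam(s)
o=cv2.resize(im[:,:,::-1],(800,600),interpolation=cv2.INTER_CUBIC)
a=np.radians(7.2);R=np.array([[np.cos(a),-np.sin(a)],[np.sin(a),np.cos(a)]])
q=np.array([(30,20),(30,-20),(-30,-20),(-30,20)])@R.T+[498.1,165]
for p in proj(c,np.c_[q,[90]*4])*800/560: cv2.drawMarker(o,tuple(int(v) for v in p),(0,0,255),0,14)
cv2.imwrite("pics/w6.png",o)
E
```

```text
t: 26.1
tool_pos: [501.9, 164.4, 148.7]
tcp_rot: [-178.0, 3.7, 7.1]
ft_force: [-0.2, 0.6, 0.3]
gripper_width: 0.648
t: 26.7
tool_pos: [502.5, 161.3, 236.5]
tcp_rot: [-178.0, 3.7, 7.1]
ft_force: [0.6, 0.5, -0.4]
gripper_width: 0.648
t 26.70 grasp [499.4 162.5 191.7] rpy [-178.     3.7    7.1] F [ 0.6  0.5 -0.4] w 0.65 | shift [-0.48 -0.36 -6.64] turn -0.02
```

View pics/w6.png

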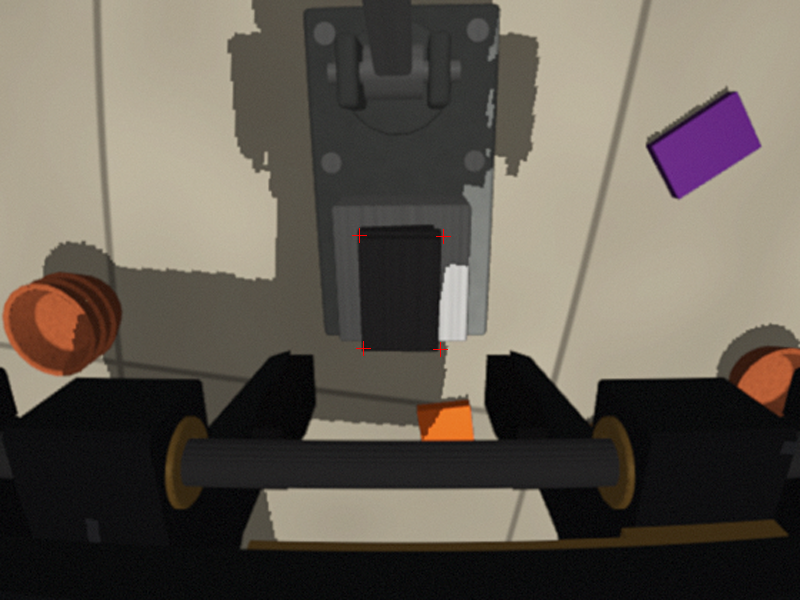

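The stack is square and centred, with the top plate on the marks (361–442, 232–350). Now back to the knob.

```bash
python3 -m crank '-.05 -.05 -1 0;-.05 -.05 -1 0;-.05 -.05 -1 0;-.05 -.05 -1 0;-.05 -.05 -1 0;-.05 -.05 -1 0;-.05 -.05 -.6 0;0 0 0 0'; python3 -c "
from h import *
go(667,188,325,7.2)"
```

```text
t: 27.55
tool_pos: [502.9, 163.9, 364.3]
tcp_rot: [-178.0, 4.6, 7.1]
ft_force: [-0.3, 0.4, 0.6]
gripper_width: 0.651
t 27.55 grasp [499.1 165.1 319.5] rpy [-178.     4.6    7.1] F [-0.3  0.4  0.6] w 0.65 | shift [ 8.42 -0.13 -0.95] turn -0.02
```

```bash
python3 -m crank '.94 0 -.12 0;.94 0 -.12 0;.94 0 -.12 0;.94 0 -.12 0;.94 0 -.1 0;.94 0 -.1 0;.94 0 -.1 0;.94 0 -.1 0;.85 0 -.1 0;0 0 0 0'; python3 -c "
from h import *
go(667,188,269,7.2)"
```

```text
t: 28.55
tool_pos: [676.1, 184.7, 350.4]
tcp_rot: [-177.9, 6.0, 7.1]
ft_force: [-0.3, 0.4, 1.0]
gripper_width: 0.652
t 28.55 grasp [671.2 185.7 305.7] rpy [-177.9    6.     7.1] F [-0.3  0.4  1. ] w 0.65 | shift [ 0.   -0.07  1.85] turn -0.03
```

```bash
python3 -m crank '0 -.07 .6 0;0 0 .6 0;0 0 .55 0;0 0 0 0'; python3 -c "
from h import *
go(667,188,268,7.2)"
```

```text
t: 28.95
tool_pos: [670.0, 186.8, 309.2]
tcp_rot: [-177.9, 6.5, 7.1]
ft_force: [0.3, -0.6, 0.2]
gripper_width: 0.647
t 28.95 grasp [664.7 187.8 264.5] rpy [-177.9    6.5    7.1] F [ 0.3 -0.6  0.2] w 0.65 | shift [ 0.09 -0.   -0.19] turn -0.02
```

```bash
python3 -m crank '0 0 0 0;0 0 0 0;0 0 0 0;0 0 0 0;0 0 0 0' 0 40
cat >> h.py <<'E'
def arc(th,step,n):
    p=np.radians(bot.sense()["tcp_rot"][1])
    for i in range(n):
        m=th-step*(i+.5); dx,dz=-8.25*step*np.sin(m),-8.25*step*np.cos(m)
        print("%.2f 0 %.2f"%(dx*np.cos(p)-dz*np.sin(p),-dx*np.sin(p)-dz*np.cos(p)),end="; ")
E
python3 -c "
from h import *
lev(); arc(2.0,.1,20)"
```

```text
t: 29.45
tool_pos: [669.1, 187.3, 310.4]
tcp_rot: [-177.9, 6.4, 7.2]
ft_force: [-0.5, 3.0, -1.5]
gripper_width: 0.288
theta 1.994 r 163.7 lat 2.4 rpy [-177.9    6.4    7.2] F [-0.5  3.  -1.5] w 0.29
-0.80 0 -0.22; -0.81 0 -0.14; -0.82 0 -0.06; -0.82 0 0.03; -0.82 0 0.11; -0.80 0 0.19; -0.78 0 0.27; -0.75 0 0.35; -0.71 0 0.42; -0.67 0 0.49; -0.61 0 0.55; -0.56 0 0.61; -0.49 0 0.66; -0.42 0 0.71; -0.35 0 0.75; -0.27 0 0.78; -0.19 0 0.80; -0.11 0 0.82; -0.03 0 0.82; 0.05 0 0.82;
```

```bash
python3 -m crank '-.8 0 -.22 0;-.81 0 -.14 0;-.82 0 -.06 0;-.82 0 .03 0;-.82 0 .11 0;-.8 0 .19 0;-.78 0 .27 0'; python3 -c "
from h import *
lev(); arc(1.3,.1,14)"
```

```text
t: 30.15
tool_pos: [556.5, 172.2, 318.6]
tcp_rot: [-178.0, 5.9, 7.1]
ft_force: [3.0, -0.7, -6.8]
gripper_width: 0.284
theta 1.287 r 164.0 lat 1.5 rpy [-178.     5.9    7.1] F [ 3.  -0.7 -6.8] w 0.28
-0.75 0 0.34; -0.71 0 0.41; -0.67 0 0.48; -0.62 0 0.55; -0.56 0 0.61; -0.50 0 0.66; -0.43 0 0.70; -0.36 0 0.74; -0.28 0 0.78; -0.20 0 0.80; -0.12 0 0.82; -0.04 0 0.82; 0.04 0 0.82; 0.13 0 0.82;
```

```bash
python3 -m crank '-.75 0 .34 0;-.71 0 .41 0;-.67 0 .48 0;-.62 0 .55 0;-.56 0 .61 0;-.5 0 .66 0'; python3 -c "
from h import *
lev(); arc(.7,.1,7)"
```

```text
t: 30.75
tool_pos: [474.6, 161.4, 265.1]
tcp_rot: [-178.3, 5.2, 6.9]
ft_force: [6.1, -1.1, -3.2]
gripper_width: 0.285
theta 0.682 r 164.8 lat 0.7 rpy [-178.3    5.2    6.9] F [ 6.1 -1.1 -3.2] w 0.28
-0.44 0 0.70; -0.37 0 0.74; -0.29 0 0.77; -0.21 0 0.80; -0.13 0 0.81; -0.05 0 0.82; 0.03 0 0.82;
```

```bash
python3 -m crank '-.44 0 .7 0;-.37 0 .74 0;-.29 0 .77 0;-.21 0 .8 0;-.1 0 .6 0;0 0 0 0' - 55; python3 -c "
from h import *
lev(); arc(.25,.05,5)"
```

```text
t: 31.35
tool_pos: [440.7, 156.7, 195.2]
tcp_rot: [-178.7, 4.5, 6.9]
ft_force: [0.9, 0.3, 0.1]
gripper_width: 0.276
theta 0.207 r 165.2 lat 0.0 rpy [-178.7    4.5    6.9] F [0.9 0.3 0.1] w 0.28
-0.06 0 0.41; -0.04 0 0.41; -0.02 0 0.41; 0.00 0 0.41; 0.02 0 0.41;
```

```bash
python3 -m crank '-.04 0 .5 0;-.02 0 .4 0;0 0 0 0'; python3 -c "
from h import *
lev()"; python3 -m crank '0 0 .2 0;0 0 .1 0;0 0 0 0';python3 -c "
from h import *
lev()"
```

```text
t: 31.65
tool_pos: [437.9, 156.5, 177.2]
tcp_rot: [-178.8, 4.5, 6.9]
ft_force: [-1.8, -1.5, 0.3]
gripper_width: 0.274
theta 0.096 r 165.3 lat 0.1 rpy [-178.8    4.5    6.9] F [-1.8 -1.5  0.3] w 0.27
t: 31.95
tool_pos: [437.4, 156.5, 170.9]
tcp_rot: [-178.8, 4.6, 6.9]
ft_force: [-2.2, -1.8, -0.7]
gripper_width: 0.276
theta 0.058 r 165.3 lat 0.1 rpy [-178.8    4.6    6.9] F [-2.2 -1.8 -0.7] w 0.28
```

```bash
python3 -m crank '0 0 .12 0;0 0 .12 0;0 0 .12 0';python3 -c "
from h import *
lev()"; python3 -m crank '0 0 .15 0;0 0 .15 0';python3 -c "
from h import *
lev()"
```

```text
t: 32.25
tool_pos: [437.0, 156.5, 163.7]
tcp_rot: [-178.8, 4.5, 6.9]
ft_force: [-2.2, -2.4, 7.6]
gripper_width: 0.278
theta 0.014 r 165.4 lat 0.2 rpy [-178.8    4.5    6.9] F [-2.2 -2.4  7.6] w 0.28
t: 32.45
tool_pos: [437.2, 156.6, 160.9]
tcp_rot: [-178.8, 4.3, 6.9]
ft_force: [-10.1, -4.5, 35.3]
gripper_width: 0.268
theta -0.003 r 165.0 lat 0.2 rpy [-178.8    4.3    6.9] F [-10.1  -4.5  35.3] w 0.27
```

Run:
```python
from h import *
for i in range(12):
    im=bot.capture("side")
    if i%3==2: lev()
cv2.imwrite("pics/s2.png",cv2.resize(im[190:335,185:345,::-1],None,fx=4,fy=4,interpolation=cv2.INTER_CUBIC))
```

```text
theta -0.002 r 164.9 lat 0.2 rpy [-178.8    4.2    6.9] F [-7.5 -3.6 27. ] w 0.27
theta -0.002 r 164.9 lat 0.2 rpy [-178.8    4.2    6.9] F [-7.5 -2.9 26.6] w 0.27
theta -0.002 r 164.9 lat 0.2 rpy [-178.8    4.2    6.9] F [-7.3 -3.1 27.1] w 0.27
theta -0.002 r 165.0 lat 0.2 rpy [-178.8    4.2    6.9] F [-7.6 -3.1 26.8] w 0.27
```

View pics/s2.png

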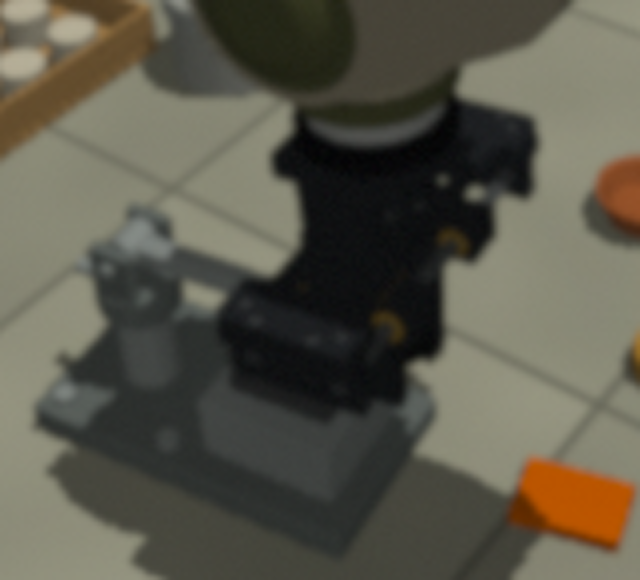

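The side view shows the lever lowered near level (210,265), gripped at the knob, with the stack under it. The push is steady at about 27 N at the knob, and the foot cannot be on its stop: a 30 mm stack exceeds the largest possible gap of 28 mm. Handing in.

```bash
python3 -c "
from h import *
bot.close_job(); lev()"
```

```text
the job is handed in; nothing more can be done
the job is handed in; nothing more can be done
```

I raised the lever to its rear stop and laid two spare grey plates squarely on the plate already on the anvil. I then brought the lever down by its knob and handed in while still gripping it and pressing, at about 33 s of the 72 s allowed.

**Last checks that agreed:**
- **Push:** it held steady at about 27 N upward at the wrist, roughly 44 N at the foot by leverage. Grip was set to 55 N, with the jaws 27% open on the ball.
- **Stack:** after the second placing, the wrist camera showed the top plate within about 1–2 mm of the anvil centre and square to it. I did not view the stack again up close once the foot was pressed down.
- **Other items:** I touched nothing else on the bench. The orange and purple look-alikes and the third spare stayed where they were.

**Checks that disagreed or were skipped:**
- **Lever angle:** working from the wrist position I got about 0.00 rad. A 30 mm stack in my estimated gap of about 26 mm should give about 0.035 rad. I put this down to 2–4 mm of knob slip or calibration error. The foot should still be on the stack, because the gap can be at most 28 mm.
- **Number of plates:** I judged that two were needed from the gap seen by two cameras, without lowering the foot onto one plate first.
- **Tool tilt:** the tool drifted to about 4–6° of tilt during the moves. It did no visible harm.

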